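# Tuck the closure strip under the lapping flap and hold it pressed

## Robot

A 6-joint arm with a two-finger parallel gripper is mounted at the origin on a cart in front of the work surface, level with it; the furniture and walls round the work are solid. World frame = base frame: x ahead of the robot, y to its left, z up, the work surface at z = 0. Lengths are in m, angles in rad, forces in N, time in s.
With the tool pointing down it reaches from about 0.375 to 0.9 m from the base axis. Payload 3.1 kg.
Tool frame: the origin (TCP) lies where the fingers leave the gripper's body, on its centre line; the fingertips stand 70 mm ahead of it and the grasp point (between the pads) lies 51 mm ahead of it; z points along the fingers, y is the line along which they close (so a half turn about z gives the same grasp; the last joint's range is limited). The gripper opens to 87 mm and grips with 3 to 60 N. Pads are 19 mm wide; open, the fingers measure 117 mm over their backs; the gripper's body (75 mm by 190 mm) begins 51 mm behind the grasp point.
Start: joints at [0.93, 0.527, 1.433, -0, 1.181, -0.178], TCP at [0.278, 0.56, 0.292] pointing down, gripper open.
Joint ranges: [-3.08, 3.08], [-0.75, 2.2], [0.22, 2.44], [-1.43, 4.57], [0, 2.65], [-2.85, 2.85]. Speed limits (rad/s): [2.79, 2.79, 3.14, 3.14, 3.14, 3.14].

## Interface

Orientations are given as a unit quaternion [x, y, z, w].
In Python, from rig import robot gives the robot as it stands.
- The arm moves only by the tool send_rows, never from a script. Its argument "deltas" is text: rows parted by semicolons, each of 7 numbers parted by spaces: the shift along the tool's x, y, z in mm, then the turn, a rotation vector about the tool's x, y, z in degrees, then the opening, from 0 (shut) to 1 (fully open). A call has 1 to 10 rows; each row shifts and turns the commanded pose from where the row before left it, along the tool's axes as they then stand; what a row does not reach is not made up. A row lasts 1/8 s, in which the tool goes at most 62.5 mm and 10.7 degrees, less where a joint would pass 70% of its speed; a pose out of reach is approached as far as the arm can. A call is refused whole if a number of a shift passes 62.5 or a number of a turn 10.7, either way. A call with a gripper value outside its range is refused whole. The fingers move at their own pace and stop on an object; "newtons" is the grip in N (left out, the last holds). Time passes only in rows, so rows that do not move let the fingers close. It gives the time, the measured TCP pose, the force, the opening and the grip force at its end, in the units of the state.
- robot.get_obs(): the state, without advancing time (a new reading comes with each control period).
- robot.camera(name): name is "scene" or "top"; returns a dict with "image" (384x512x3 uint8, red, green, blue), "depth" (384x512 float32, m along the optical axis (not along the pixel's ray), 0 where there is no reading), "fovy" (degrees; the focal length in pixels is half the picture's height over the tangent of half this angle, whatever the lens; pixels are square), "cx", "cy" (the principal point, pixels), "k1" (the pictures are not rectified: a ray, as slopes to the right and down, at radius r is drawn at 1 + k1 r^2 times it, then the intrinsics apply), "rvec" (rotation vector, rad) and "tvec" (3), from world to camera coordinates, as OpenCV has them. Camera axes: x right, y down, z forward; pixel columns grow to the right and rows downward; lengths in m; the calibration is good to about 2 mm. A picture is of the moment at which its call begins.
- robot.hand_in(): hands the job in; it is judged then, once.
Trained networks look in the newest picture that a camera, given by its name, has taken for a name from the list of things; names that differ only in an ending like _2 or _b are one class to them, and where a whole thing is asked for, a point or a joint stands for the part that bears it (a point fixed in the world has none). Each returns a list of dicts, best first, with "p" (0 to 1); they miss things now and then, are a little off and sometimes report something else, mostly with a low value. They report only what shows in the picture. A call takes as long as a camera call. They do not tell look-alikes from the thing itself.
- robot.find_in(camera, thing): "box" ([left, top, right, bottom] in pixels, round what is visible of it).
- robot.cut_out(camera, thing): "region" (384x512 bool, what is visible of it) and "box" ([left, top, right, bottom] in pixels, round what is visible of it).
The state is a dict: "time": time; "q": joint angles; "joint_velocities": joint speeds; "joint_torque": joint torques, N m; "position": TCP position; "tool_rot": TCP orientation; "ft_force": force on the tool from outside, world axes, zero at the start; "moment": the same for the moment, N m; "grip_width": finger opening in m; "grip_force": force on a finger pad.
Only numpy, scipy, OpenCV 4.12 (cv2) and the standard library are available. Lean on these libraries where they do the work, as an engineer would, in place of code of your own. Each camera call takes 0.05 s, during which the arm holds its last target. There are 200 camera calls.

## Task

Take the loose closure strip by its upright tab and slide its long front edge flat under the free edge of the bonding fixture's hinged flap, square and centred, until about 2 cm of it is under the flap, without lifting the flap. Then press the strip down flat so that the sprung pad beneath it sinks by at least half of its travel, and finish like that, still holding the strip pressed down. Leave the logic board and the magnet piece on the bench where they lie.

Things in the scene. Friction and masses are not known exactly. Their poses are not given: they have to be found in the camera images.
- fixture: Bonding fixture fixed to the bench: metal base plate 170 (x) x 150 (y) x 10 mm. Origin: centre of its underside, z up, +x from the open front, where the strip goes in, to the hinge at the back. On it a black sprung pad, x -71..+35 mm, y +-55 mm, top at z = 18 mm, and over its back part a hinged flap. A stop bar stands under the flap from x = +38 mm. Nothing else rises above the pad.
- flap_edge (a point): Middle of the free front edge of the steel flap, on its underside: at (+10, 0, 27) mm in the fixture frame while the flap lies down, so the gap between pad and flap is 9 mm. The flap is 130 mm wide (y) and 4 mm thick and lies level; its hinge pin is at x = +76 mm, z = 30 mm.
- flap (a joint): Hinge of the flap, rad: 0 lying down (start), grows as the free edge is lifted. It is light (80 g) and held down by its weight only. It must stay below 0.08 (free edge 5 mm up) all the time and below 0.03 at the end.
- pad (a joint): How far the sprung pad has sunk, m: 0 up, 0.005 bottom stop. Spring 2 N per mm plus about 1.4 N at the start; 0.0025 takes about 6.5 N, the bottom stop about 11.5 N.
- strip: The loose closure strip, 120 g: a flat metal plate 80 (x) x 100 (y) x 4 mm with an upright metal tab on it. Origin at the centre of the plate's underside, z up, +x towards the front edge which goes under the flap (the tab stands nearer the rear edge). It starts flat on the bench.
- strip_tab (a point): Centre of the strip's upright tab; axes as the strip's. The tab is 8 mm thick (x), 36 mm wide (y), and reaches from the plate's top, 4 mm over the strip's underside, to 38 mm; this point is 21 mm over the underside, 20 mm behind the plate's centre and 60 mm behind its front edge.
- strip_edge (a point): Middle of the strip's front edge, half-way up the 4 mm thickness; axes as the strip's. Goes under the flap.
- logic_board: Bystander: loose green circuit board 61 x 98 x 10 mm lying on the bench, origin at the centre of its underside. Leave alone.
- voice_magnet: Bystander: loose grey curved magnet piece 20 x 46 x 9 mm lying on the bench, origin at the centre of its underside. Leave alone.
Things that resemble listed ones, but are neither listed nor needed, are in the scene too. What is shaped like the strip but green is not meant.

How it is judged:
On the way:
1. the strip's front edge is under the flap, square and centred, the flap lying down (x of strip_edge in the frame of fixture above 0.025 m and y of strip_edge in the frame of fixture between -0.012 and 0.012 m and z of strip_edge in the frame of fixture below 0.025 m and angle between the x axis of strip_tab and the x axis of fixture, either way round below 0.12 rad and value of joint flap below 0.03 rad), for 0.2 s.
At the end, for the whole second after the job is handed in: Front edge at least 15 mm under the flap, within 12 mm of its middle and 0.12 rad of square; flap down (below 0.03 rad); fingers press on the strip (over 2 N), which lies flat (0.05 rad) and has sunk the pad by at least 2 of its 5 mm (all of step 1 and value of joint pad above 0.002 m and z of strip_edge in the frame of fixture below 0.0185 m and z of strip_tab in the frame of fixture below 0.0375 m and angle between strip_tab's own z axis and vertical below 0.05 rad and contact force between strip and the fingers above 2 N); the arm keeps its last pose, push and grip.
It fails at once if the flap is lifted (over 0.08 rad) (value of joint flap above 0.08 rad).
It fails at once if the logic board is moved by more than 20 mm (distance of logic_board from where it was at the start of the episode above 0.02 m).
It fails at once if the magnet piece is moved by more than 20 mm (distance of voice_magnet from where it was at the start of the episode above 0.02 m).
It also fails if it takes over 42 s, if anything falls off the work surface, if the arm or the gripper's body presses on something with over 40 N, if the wrist force passes 120 N, or if a joint passes its speed limit or range.

## Working session

There is one attempt and no reset: what is moved stays moved. The work goes in short steps, Python scripts to look and compute and a tool call to move; the robot and the scene stay as the last step left them, time stands still between calls to the robot, and variables do not carry over. Pictures are saved under pics/ and viewed, at most 10 in all, crops included, and the job is handed in when it is done.

Besides the shell and the picture viewer there is one more tool, called after ">>>" by a JSON object that holds its "api" and its "payload", one argument or row to a line. send_rows: Moves the arm, as the interface text tells. Its arguments: {"type":"object","properties":{"deltas":{"type":"string"},"newtons":{"type":"number"}},"required":["deltas"]}

```bash
ls; mkdir -p pics
cat > h.py <<'E'
import numpy as np, cv2
from rig import robot
from scipy.spatial.transform import Rotation as R
def cloud(c):
    d=c["depth"]; h,w=d.shape; f=h/2/np.tan(np.radians(c["fovy"])/2)
    v,u=np.mgrid[:h,:w]
    K=np.array([[f,0,c["cx"]],[0,f,c["cy"]],[0,0,1]])
    p=np.stack([u,v],-1).reshape(-1,1,2).astype(float)
    n=cv2.undistortPoints(p,K,np.array([c["k1"],0,0,0.]),).reshape(h,w,2)
    P=np.dstack([n*d[...,None],d])
    M=R.from_rotvec(np.ravel(c["rvec"])).as_matrix()
    W=(P-np.ravel(c["tvec"]))@M
    W[d==0]=np.nan
    return W
E
python3 - <<'E'
from h import *
ims=[]
for n in ("scene","top"):
    c=robot.camera(n); np.savez(f"{n}.npz",**c)
    im=c["image"][...,::-1].copy(); cv2.imwrite(f"pics/{n}0.png",im)
    W=cloud(c)
    for t in ("fixture","flap","strip","strip_tab","logic_board","voice_magnet"):
        for r in robot.cut_out(n,t):
            m=r["region"]; print(n,t,round(r["p"],2),np.round(r["box"]),np.round(np.nanmedian(W[m],0),3),c["image"][m].mean(0).round())
    ims.append(im)
print(robot.get_obs())
E
```

```text
pics
scene fixture 0.8 [247. 208. 354. 286.] [ 0.547 -0.118  0.018] [ 99.  98. 105.]
scene flap 0.94 [291. 213. 346. 260.] [ 0.592 -0.112  0.031] [131. 129. 143.]
scene strip 0.92 [182. 190. 232. 223.] [0.437 0.116 0.004] [ 38. 111.  57.]
scene strip 0.71 [173. 159. 207. 184.] [0.458 0.269 0.004] [90. 90. 92.]
scene strip_tab 0.8 [181. 184. 233. 227.] [0.437 0.115 0.004] [ 46. 113.  62.]
scene strip_tab 0.74 [172. 158. 206. 186.] [0.458 0.271 0.004] [90. 89. 92.]
scene logic_board 0.79 [244. 154. 274. 175.] [0.623 0.208 0.006] [59. 94. 75.]
top fixture 0.88 [276. 133. 355. 218.] [ 0.549 -0.099  0.019] [105. 105. 106.]
top flap 0.83 [288. 138. 348. 173.] [ 0.595 -0.106  0.031] [134. 133. 139.]
top flap 0.31 [277. 134. 355. 217.] [ 0.549 -0.099  0.019] [105. 105. 106.]
top strip 0.79 [197. 200. 237. 251.] [0.443 0.117 0.004] [ 57. 123.  70.]
top strip 0.73 [121. 198. 170. 236.] [0.461 0.277 0.004] [98. 98. 96.]
top strip 0.64 [279. 133. 356. 215.] [ 0.549 -0.099  0.019] [105. 105. 106.]
top strip 0.48 [154. 134. 200. 160.] [0.626 0.209 0.006] [61. 94. 73.]
top strip_tab 0.73 [194. 198.
[... 277 characters left out ...]
56.]
{'time': 0.7, 'q': array([ 9.30512386e-01,  5.27426958e-01,  1.43270852e+00,  2.54005507e-07,
        1.18136799e+00, -1.78508120e-01]), 'joint_velocities': array([-0.00063795, -0.00034194,  0.00060829,  0.00106636, -0.00055168,
       -0.00047167]), 'joint_torque': array([-2.42629958e-04, -4.39873588e+01, -1.76944488e+01,  6.35510031e-02,
        5.04714309e-02, -2.17109846e-05]), 'position': array([0.27842752, 0.55953366, 0.2922906 ]), 'tool_rot': array([2.28842009e-01, 9.73463576e-01, 4.09545137e-05, 1.76426293e-05]), 'ft_force': array([0.26253607, 0.15460072, 0.39952955]), 'moment': array([ 0.01450282, -0.01370191,  0.01869691]), 'grip_force': 0.0, 'grip_width': 0.08716064942395814}
```

Run:
```python
from h import *
c=dict(np.load("top.npz")); im=c["image"][...,::-1]
a=cv2.resize(im[110:270,100:370],None,fx=2.9,fy=2.9,interpolation=cv2.INTER_CUBIC); cv2.imwrite("pics/topcrop.png",a)
c2=np.load("scene.npz"); im=c2["image"][...,::-1]
cv2.imwrite("pics/scenecrop.png",cv2.resize(im[130:300,150:370],None,fx=3.5,fy=3.5,interpolation=cv2.INTER_CUBIC))
def rect(P): 
    (cx,cy),s,a=cv2.minAreaRect((P[:,:2]*1000).astype(np.float32)); return np.round([cx,cy,*s,a],1), 
W=cloud({k:c[k] for k in c})
z=W[...,2]
v,u=np.mgrid[:384,:512]
def box(l,t,r,b): return (u>=l)&(u<=r)&(v>=t)&(v<=b)
B=box(115,190,175,245)
print("plate+tab",np.histogram(z[B&(z>.0)],np.arange(0,.05,.004)))
print("plate",rect(W[B&(z>.0025)&(z<.006)]),"tab",rect(W[B&(z>.03)]),(B&(z>.03)).sum())
F=box(270,128,362,222)
print(np.histogram(z[F],np.arange(0,.05,.003)))
for lo,hi in((.007,.013),(.016,.021),(.0285,.034),(.007,.034)): print(lo,rect(W[F&(z>lo)&(z<hi)]))
```

```text
plate+tab (array([1603,  761,   17,    1,    1,    4,    0,    2,   19,   33,   11,
          0]), array([0.   , 0.004, 0.008, 0.012, 0.016, 0.02 , 0.024, 0.028, 0.032,
       0.036, 0.04 , 0.044, 0.048]))
plate (array([458.2, 279.6, 135.7, 122.8,  90. ]),) tab (array([441.7, 280.9,  36. ,   7.8,  80.7]),) 63
(array([1662,  257,  376,  618,  307,  893,  758,   96,   69,  468, 1028,
        345,   44,    7,    0,    0]), array([0.   , 0.003, 0.006, 0.009, 0.012, 0.015, 0.018, 0.021, 0.024,
       0.027, 0.03 , 0.033, 0.036, 0.039, 0.042, 0.045, 0.048]))
0.007 (array([ 550. , -101. ,  150.2,  168.6,   83.6]),)
0.016 (array([556.5, -95.7, 132.6, 155.1,  84.9]),)
0.0285 (array([ 596. , -106.1,  149.6,   71.1,   83.4]),)
0.007 (array([ 550.3, -101. ,  150.3,  168.9,   83.7]),)
```

View pics/topcrop.png

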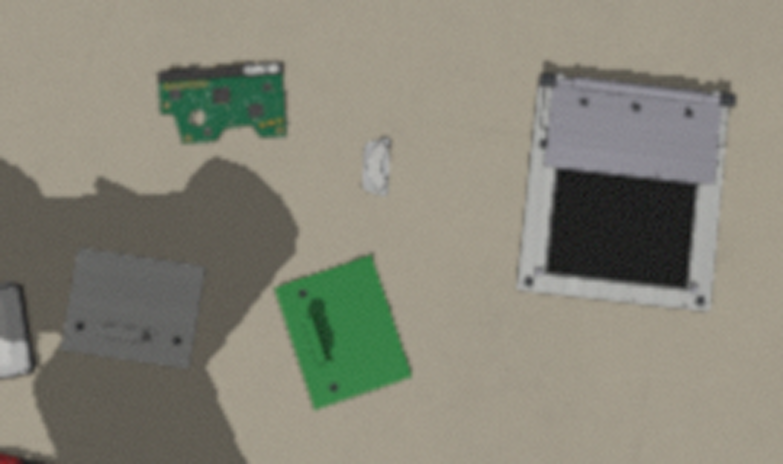

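View pics/scenecrop.png

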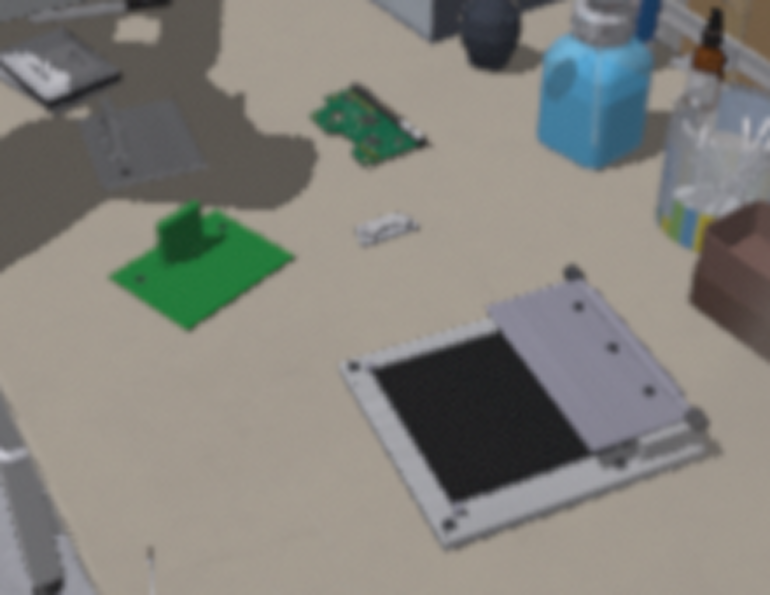

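The top crop shows a grey plate with an upright tab at top px (146,216), the green look-alike at (217,226), and a drive at (103,224). The board is at (178,146), the magnet at (231,168) and the fixture at (316,175). In the scene crop the green tab plate is at scene px (207,207) and the grey one at (191,172). By the description, the strip is the grey metal one with its tab at about (442, 281) mm and yaw about -9.3°. I'll check that in one close crop.

```bash
cat >> h.py <<'E'
def goto(grasp,yaw,o=None):
    """tool-frame shift (mm) from now, then turn about tool z (deg), to grasp point / tool-y yaw (deg), tool down"""
    o=o or robot.get_obs(); r=R.from_quat(o["tool_rot"]); 
    d=np.array(grasp)+[0,0,.051]-o["position"]
    y=r.apply([0,1,0]); t=(np.degrees(np.arctan2(y[1],y[0]))-yaw+180)%360-180
    tilt=np.degrees(np.arccos(-r.apply([0,0,1])[2]))
    print("shift",np.round(r.inv().apply(d)*1000,1),"turn z",round(t,2),"tilt",round(tilt,2))
E
python3 - <<'E'
from h import *
c=np.load("scene.npz"); im=c["image"][...,::-1]
cv2.imwrite("pics/strip.png",cv2.resize(im[145:200,155:225],None,fx=8,fy=8,interpolation=cv2.INTER_CUBIC))
goto([.442,.281,.14],-9.3)
E
```

```text
shift [-270.5 -176.5  101.3] turn z 72.84 tilt 0.01
```

View pics/strip.png

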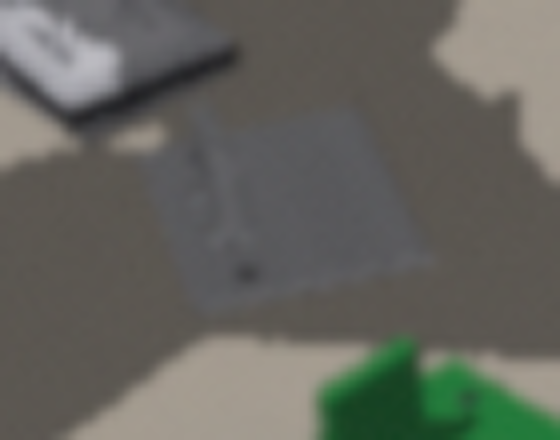

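The crop shows a grey plate in the arm's shadow, with its upright tab seen edge-on at crop (220,190), which is scene px (182,169). This is the strip, so I'm moving over it.

>>> {"api": "send_rows", "payload": {
  "deltas": "-34 -22 12 0 0 0 1;-34 -22 13 0 0 0 1;-34 -22 13 0 0 0 1;-34 -22 13 0 0 0 1;-34 -22 13 0 0 0 1;-34 -22 13 0 0 0 1;-34 -22 12 0 0 0 1;-32 -22 12 0 0 0 1;0 0 0 0 0 10.4 1;0 0 0 0 0 10.4 1",
  "newtons": 30
}}

```text
time: 1.95
position: [0.4423, 0.281, 0.1912]
tool_rot: [0.404, 0.915, 0.0, -0.0]
ft_force: [0.3, 0.7, -0.3]
grip_width: 0.0871
grip_force: 0.0
```

>>> {"api": "send_rows", "payload": {
  "deltas": "0 0 0 0 0 10.4 1;0 0 0 0 0 10.4 1;0 0 0 0 0 10.4 1;0 0 0 0 0 10.4 1;0 0 0 0 0 10.4 1;0 0 0 0 0 0 1;0 0 0 0 0 0 1"
}}

```text
time: 2.82
position: [0.4418, 0.2817, 0.1913]
tool_rot: [0.761, 0.649, 0.0, 0.0]
ft_force: [0.4, 0.2, 0.3]
grip_width: 0.0867
grip_force: 0.0
```

Run:
```python
from h import *
goto([.442,.281,.026],-9.3); print(robot.get_obs()["time"],robot.get_obs()["q"])
c=robot.camera("scene"); W=cloud(c)
cv2.imwrite("pics/over.png",cv2.resize(c["image"][90:230,120:270,::-1],None,fx=4,fy=4,interpolation=cv2.INTER_CUBIC))
z=W[...,2]; 
m=(abs(W[...,0]-.442)<.03)&(abs(W[...,1]-.281)<.04)&(z>.012)&(z<.05)
print(m.sum(),np.nanmean(W[m],0),cv2.minAreaRect((W[m][:,:2]*1000).astype(np.float32)) if m.sum()>3 else 0)
```

```text
shift [ -0.7   0.3 114.3] turn z 0.19 tilt 0.01
2.825 [ 3.54176512e-01  5.42507803e-01  1.77931885e+00 -3.68177922e-05
  8.19620316e-01  5.13152629e-01]
55 [0.43994344 0.27609905 0.0303632 ] ((441.8308410644531, 280.79443359375), (37.88457489013672, 8.012938499450684), 81.92072296142578)
```

View pics/over.png

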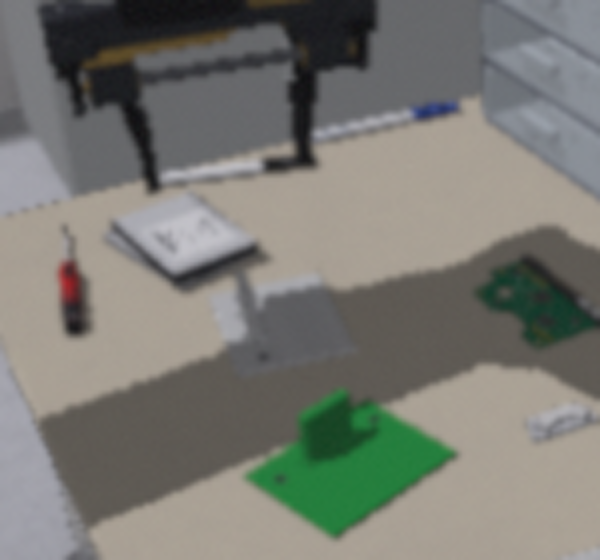

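The gripper hangs over the grey strip with its tab at crop (248,310). The second measurement of the tab agrees: (442, 281), yaw about -8 to -9°. I'll descend and grip.

>>> {"api": "send_rows", "payload": {
  "deltas": "-0.7 0.3 25 0 0 0 1;0 0 25 0 0 0 1;0 0 25 0 0 0 1;0 0 20 0 0 0 1;0 0 12 0 0 0 1;0 0 6 0 0 0 1;0 0 0 0 0 0 1;0 0 0 0 0 0 0;0 0 0 0 0 0 0;0 0 0 0 0 0 0"
}}

```text
time: 4.12
position: [0.4421, 0.281, 0.0787]
tool_rot: [0.762, 0.648, 0.0, 0.0]
ft_force: [0.0, -0.3, -0.3]
grip_width: 0.065
grip_force: 0.0
```

>>> {"api": "send_rows", "payload": {
  "deltas": "0 0 0 0 0 0 0;0 0 0 0 0 0 0;0 0 0 0 0 0 0;0 0 0 0 0 0 0"
}}

```text
time: 4.62
position: [0.4419, 0.2809, 0.0782]
tool_rot: [0.762, 0.648, -0.0, -0.0]
ft_force: [0.3, 0.5, 0.1]
grip_width: 0.0247
grip_force: 0.0
```

>>> {"api": "send_rows", "payload": {
  "deltas": "0 0 0 0 0 0 0;0 0 0 0 0 0 0;0 0 0 0 0 0 0;0 0 0 0 0 0 0;0 0 0 0 0 0 0",
  "newtons": 40
}}

```text
time: 5.25
position: [0.4419, 0.2809, 0.0782]
tool_rot: [0.762, 0.648, -0.0, 0.0]
ft_force: [-0.5, 0.9, -0.4]
grip_width: 0.0076
grip_force: 40.0
```

>>> {"api": "send_rows", "payload": {
  "deltas": "0 0 -10 0 0 0 0;0 0 -25 0 0 0 0;0 0 -25 0 0 0 0;0 0 0 0 0 0 0;0 0 0 0 0 0 0"
}}

```text
time: 5.88
position: [0.4416, 0.2808, 0.138]
tool_rot: [0.762, 0.648, -0.0, -0.0]
ft_force: [-1.1, -0.2, -1.2]
grip_width: 0.0077
grip_force: 40.0
```

```bash
python3 - <<'E'
from h import *
o=robot.get_obs()
a=np.radians(-6.4); ex=np.array([np.cos(a),np.sin(a),0]); F=np.array([.550,-.101,0])
for X,Z in ((-.062,.060),(-.062,.0): goto(F+ex*X+[0,0,Z+.027],-6.4,o) if 0 else 0
E
python3 - <<'E'
from h import *
o=robot.get_obs(); print(o["position"],o["ft_force"],o["grip_width"],o["grip_force"])
a=np.radians(-6.4); ex=np.array([np.cos(a),np.sin(a),0]); F=np.array([.550,-.101,0])
print(F+ex*-.065)
goto(F+ex*-.065+[0,0,.060+.027],-6.4,o)
E
```

```text
[0.44157214 0.28080831 0.13801041] [-1.13357255 -0.20087237 -1.22121074] 0.007651145098909222 39.98147604055703
[ 0.48540509 -0.09375452  0.        ]
shift [-3.626e+02  1.035e+02  1.000e-01] turn z -2.86 tilt 0.03  File "<stdin>", line 4
    for X,Z in ((-.062,.060),(-.062,.0): goto(F+ex*X+[0,0,Z+.027],-6.4,o) if 0 else 0
                                       ^
SyntaxError: invalid syntax
```

>>> {"api": "send_rows", "payload": {
  "deltas": "-20 6 0 0 0 0 0;-40 11 0 0 0 0 0;-45 13 0 0 0 0 0;-45 13 0 0 0 0 0;-45 13 0 0 0 0 0;-45 13 0 0 0 0 0;-45 13 0 0 0 0 0;-40 11 0 0 0 0 0;-25 7 0 0 0 0 0;-12.5 3.5 0 0 0 0 0"
}}

```text
time: 7.12
position: [0.4855, -0.0948, 0.1373]
tool_rot: [0.763, 0.647, -0.0, -0.001]
ft_force: [-0.4, 0.2, -0.9]
grip_width: 0.0077
grip_force: 40.0
```

>>> {"api": "send_rows", "payload": {
  "deltas": "0 0 0 0 0 -2.9 0;0 0 0 0 0 0 0;0 0 0 0 0 0 0"
}}

```text
time: 7.5
position: [0.4854, -0.0928, 0.1379]
tool_rot: [0.745, 0.667, -0.0, -0.001]
ft_force: [-0.3, -0.3, -0.8]
grip_width: 0.0075
grip_force: 40.0
```

Run:
```python
from h import *
o=robot.get_obs(); print(o["time"],o["position"],o["ft_force"],o["grip_width"])
a=np.radians(-6.4); ex=np.array([np.cos(a),np.sin(a),0]); F=np.array([.550,-.101,0])
goto(F+ex*-.065+[0,0,.021+.027],-6.4,o)
c=robot.camera("scene"); W=cloud(c)
cv2.imwrite("pics/carry.png",cv2.resize(c["image"][140:300,210:370,::-1],None,fx=3.7,fy=3.7,interpolation=cv2.INTER_CUBIC))
ey=np.array([-ex[1],ex[0],0]); D=W-F; L=np.stack([D@ex,D@ey,W[...,2]],-1)
m=(L[...,0]>-.12)&(L[...,0]<.06)&(abs(L[...,1])<.09)&(L[...,2]>.052)&(L[...,2]<.075)
# plane of strip top
P=L[m&(L[...,0]>-.04)&(L[...,0]<.05)]
print(len(P),P.min(0),P.max(0)); 
A=np.c_[P[:,:2],np.ones(len(P))]; print(np.linalg.lstsq(A,P[:,2],rcond=None)[0])
s=P[P[:,0]<.0]; print("edge x pct",np.percentile(P[:,0],[90,95,98,100]),"y",np.percentile(P[:,1],[0,2,98,100]))
m=(abs(L[...,1])<.06)&(L[...,2]>.027)&(L[...,2]<.036)&(L[...,0]<.06)&(L[...,0]>-.02)
print("flap",m.sum(),np.percentile(L[m],[1,5,50,95,99],axis=0).round(4))
```

```text
7.5 [ 0.4853676  -0.0927527   0.13792498] [-0.29342826 -0.25569271 -0.76664778] 0.007508368858840008
shift [-1.   0.2 38.9] turn z 0.05 tilt 0.07
522 [-0.03998775 -0.05004648  0.06009818] [-0.00595647  0.04648899  0.06665332]
[-0.00578165  0.00578937  0.06358186]
edge x pct [-0.00974626 -0.00831493 -0.00738175 -0.00595647] y [-0.05004648 -0.04865789  0.03888281  0.04648899]
flap 963 [[ 0.0114 -0.059   0.0286]
 [ 0.0136 -0.0549  0.0292]
 [ 0.0352 -0.0058  0.0309]
 [ 0.0575  0.0525  0.0324]
 [ 0.0595  0.0586  0.0331]]
```

View pics/carry.png

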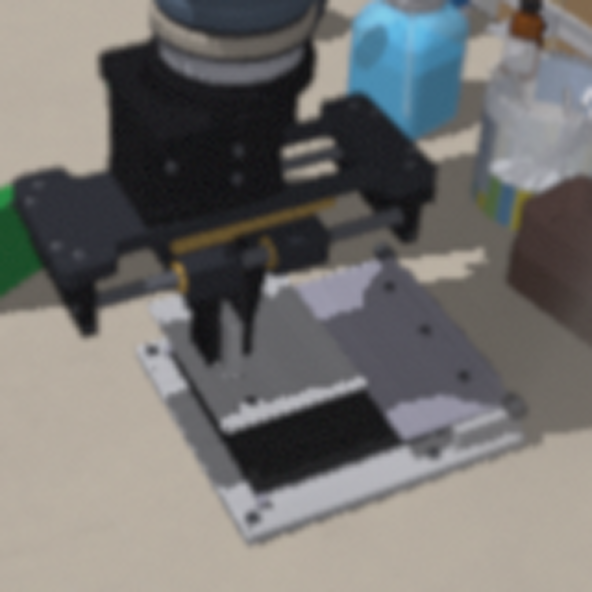

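The strip hangs level above the pad, square to the flap. Its front edge runs from crop (290,285) to (365,380), at fixture x of about -6 mm, so it is about 15 mm short of the flap. I'll lower it to the pad.

>>> {"api": "send_rows", "payload": {
  "deltas": "-1 0 12 0 0 0 0;0 0 12 0 0 0 0;0 0 8 0 0 0 0;0 0 4 0 0 0 0;0 0 2 0 0 0 0;0 0 0 0 0 0 0;0 0 0 0 0 0 0"
}}

```text
time: 8.43
position: [0.4858, -0.0946, 0.1005]
tool_rot: [0.745, 0.667, 0.0, 0.0]
ft_force: [0.4, 0.2, -0.9]
grip_width: 0.008
grip_force: 40.0
```

>>> {"api": "send_rows", "payload": {
  "deltas": "0 0 2 0 0 0 0;0 0 0 0 0 0 0;0 0 0 0 0 0 0"
}}

```text
time: 8.8
position: [0.4857, -0.0945, 0.0983]
tool_rot: [0.745, 0.667, 0.0, 0.0]
ft_force: [0.0, -0.5, -1.5]
grip_width: 0.0077
grip_force: 40.0
```

>>> {"api": "send_rows", "payload": {
  "deltas": "0 0 1 0 0 0 0;0 0 1 0 0 0 0;0 0 0 0 0 0 0;0 0 0 0 0 0 0"
}}

```text
time: 9.3
position: [0.4856, -0.0945, 0.0962]
tool_rot: [0.745, 0.667, -0.0, -0.0]
ft_force: [0.9, -0.2, -0.2]
grip_width: 0.0078
grip_force: 40.0
```

>>> {"api": "send_rows", "payload": {
  "deltas": "0 0 0.7 0 0 0 0;0 0 0 0 0 0 0;0 0 0 0 0 0 0;0 0 0 0 0 0 0"
}}

```text
time: 9.8
position: [0.4856, -0.0945, 0.0956]
tool_rot: [0.745, 0.667, 0.0, 0.0]
ft_force: [0.3, 0.5, -0.3]
grip_width: 0.0078
grip_force: 40.0
```

Run:
```python
from h import *
f=[]
for i in range(4): robot.camera("top"); o=robot.get_obs(); f.append(np.r_[o["ft_force"],o["moment"]])
print(np.mean(f,0).round(2)); c=robot.camera("scene"); W=cloud(c)
a=np.radians(-6.4); ex=np.array([np.cos(a),np.sin(a),0]); F=np.array([.550,-.101,0])
goto(F+ex*-.030+[0,0,o["position"][2]-.051],-6.4,o)
ey=np.array([-ex[1],ex[0],0]); D=W-F; L=np.stack([D@ex,D@ey,W[...,2]],-1)
m=(abs(L[...,1])<.048)&(L[...,0]>-.035)&(L[...,0]<-.007)&(L[...,2]<.03)
P=L[m]; print(len(P),np.linalg.lstsq(np.c_[P[:,:2],np.ones(len(P))],P[:,2],rcond=None)[0].round(4))
m=(abs(L[...,1])<.06)&(L[...,0]>.014)&(L[...,0]<.06)
P=L[m]; print(len(P),np.linalg.lstsq(np.c_[P[:,:2],np.ones(len(P))],P[:,2],rcond=None)[0].round(4))
```

```text
[-0.19 -0.29  0.07 -0.09  0.06  0.01]
shift [ 0.7 34.7  0. ] turn z 0.04 tilt 0.0
390 [0.003  0.0057 0.0214]
1153 [-1.4464  0.0992  0.1008]
```

>>> {"api": "send_rows", "payload": {
  "deltas": "0.3 4 0.3 0 0 0 0;0.2 4 0 0 0 0 0;0.2 4 0 0 0 0 0;0 4 0 0 0 0 0;0 4 0 0 0 0 0;0 0 0 0 0 0 0;0 0 0 0 0 0 0"
}}

```text
time: 10.92
position: [0.5063, -0.0963, 0.0954]
tool_rot: [0.745, 0.667, 0.0, 0.001]
ft_force: [2.5, -0.6, 0.2]
grip_width: 0.0076
grip_force: 40.0
```

>>> {"api": "send_rows", "payload": {
  "deltas": "0 4 0 0 0 0 0;0 4 0 0 0 0 0;0 4 0 0 0 0 0;0 3 0 0 0 0 0;0 0 0 0 0 0 0;0 0 0 0 0 0 0"
}}

```text
time: 11.68
position: [0.5211, -0.0978, 0.0954]
tool_rot: [0.745, 0.667, 0.0, 0.001]
ft_force: [1.0, 0.4, 0.5]
grip_width: 0.0077
grip_force: 40.0
```

```bash
cat > chk.py <<'E'
from h import *
f=[]
for i in range(4): c=robot.camera("scene"); o=robot.get_obs(); f.append(np.r_[o["ft_force"],o["moment"]])
print(o["time"],o["position"],np.mean(f,0).round(2)); W=cloud(c)
cv2.imwrite("pics/in%d.png"%(o["time"]*10),cv2.resize(c["image"][180:300,230:370,::-1],None,fx=4.2,fy=4.2,interpolation=cv2.INTER_CUBIC))
a=np.radians(-6.4); ex=np.array([np.cos(a),np.sin(a),0]); F=np.array([.550,-.101,0])
goto(F+ex*-.030+[0,0,o["position"][2]-.051],-6.4,o)
ey=np.array([-ex[1],ex[0],0]); D=W-F; L=np.stack([D@ex,D@ey,W[...,2]],-1)
m=(abs(L[...,1])<.045)&(L[...,0]>-.012)&(L[...,0]<.006)&(L[...,2]<.028)
P=L[m]; print("strip",len(P),np.linalg.lstsq(np.c_[P[:,:2],np.ones(len(P))],P[:,2],rcond=None)[0].round(4))
m=(abs(L[...,1])<.06)&(L[...,0]>.014)&(L[...,0]<.06)&(L[...,2]<.045)
P=L[m]; print("flap",len(P),np.linalg.lstsq(np.c_[P[:,:2],np.ones(len(P))],P[:,2],rcond=None)[0].round(4))
m=(abs(L[...,1])<.06)&(L[...,0]>-.1)&(L[...,0]<.009)&(L[...,2]<.028)&(L[...,2]>.0195)
print("strip y",np.percentile(L[m][:,1],[0,1,99,100]))
E
python3 chk.py
```

```text
11.875 [ 0.52094531 -0.09785654  0.09537305] [ 1.04 -0.09  0.41 -0.05 -0.07  0.01]
shift [ 0.1 -0.8 -0. ] turn z 0.03 tilt 0.07
strip 176 [0.0016 0.0023 0.021 ]
flap 737 [0.0707 0.0752 0.0282]
strip y [-0.05174007 -0.05028829  0.04494005  0.04801678]
```

>>> {"api": "send_rows", "payload": {
  "deltas": "0 0 0.7 0 0 0 0;0 0 0.7 0 0 0 0;0 0 0.7 0 0 0 0;0 0 0.7 0 0 0 0;0 0 0.7 0 0 0 0;0 0 0 0 0 0 0;0 0 0 0 0 0 0;0 0 0 0 0 0 0"
}}

```text
time: 12.88
position: [0.5209, -0.0979, 0.0923]
tool_rot: [0.745, 0.667, 0.0, 0.001]
ft_force: [0.9, -0.2, 7.3]
grip_width: 0.0076
grip_force: 40.0
```

```bash
python3 chk.py; ls pics
```

```text
13.075 [ 0.52089309 -0.09784066  0.09231727] [ 1.    0.37  6.21 -0.03 -0.07 -0.01]
shift [ 0.1 -0.7 -0. ] turn z 0.04 tilt 0.08
strip 178 [ 0.0072 -0.0008  0.0181]
flap 727 [0.1063 0.0679 0.0266]
strip y [-0.05081979 -0.04983118  0.03295186  0.03790249]
carry.png
in118.png
in130.png
over.png
scene0.png
scenecrop.png
strip.png
top0.png
topcrop.png
```

>>> {"api": "send_rows", "payload": {
  "deltas": "0 0 0.5 0 0 0 0;0 0 0.4 0 0 0 0;0 0 0 0 0 0 0;0 0 0 0 0 0 0;0 0 0 0 0 0 0"
}}

```text
time: 13.7
position: [0.5209, -0.0979, 0.0916]
tool_rot: [0.745, 0.667, 0.0, 0.001]
ft_force: [0.7, 0.5, 8.0]
grip_width: 0.0083
grip_force: 40.0
```

```bash
python3 chk.py; mv pics/in13[1-9]*.png pics/final.png; ls pics
python3 - <<'E'
from h import *
c=dict(np.load("scene.npz"));W0=cloud(c);W=cloud(robot.camera("scene"))
a=np.radians(-6.4); ex=np.array([np.cos(a),np.sin(a),0]); ey=np.array([-ex[1],ex[0],0]);F=np.array([.550,-.101,0])
x=(W-F)@ex;y=(W-F)@ey
for b in np.arange(.012,.06,.008):
    m=(x>b)&(x<b+.008)&(abs(y)<.062)&(W[...,2]<.04)&(W[...,2]>.02)&(W0[...,2]<.04); print(round(b,3),m.sum(),np.median(W[m][:,2]).round(4),np.median(W0[m][:,2]).round(4))
E
```

```text
13.9 [ 0.52091268 -0.09784078  0.09160789] [ 0.6   0.69  8.22 -0.02 -0.06 -0.02]
shift [ 0.1 -0.7 -0. ] turn z 0.04 tilt 0.08
strip 180 [ 0.0134 -0.0003  0.0173]
flap 751 [0.121  0.0672 0.0258]
strip y [-0.04205403 -0.03353915  0.02839602  0.04276422]
carry.png
final.png
in118.png
in130.png
over.png
scene0.png
scenecrop.png
strip.png
top0.png
topcrop.png
0.012 131 0.0309 0.0309
0.02 115 0.0308 0.0308
0.028 113 0.0308 0.0309
0.036 114 0.0309 0.0308
0.044 113 0.0307 0.0307
0.052 123 0.0308 0.0308
```

View pics/final.png

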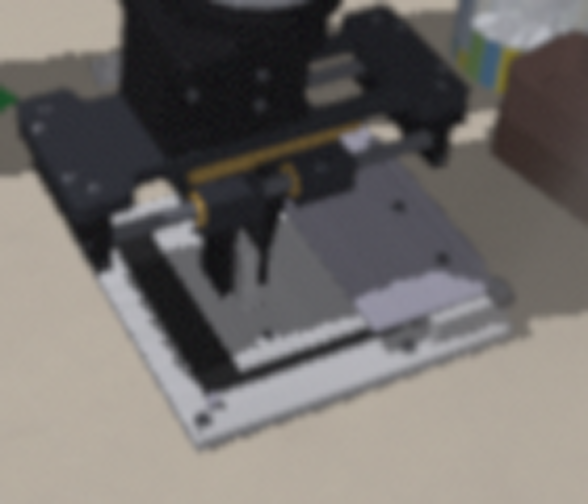

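The strip lies flat under the flap: its near edge runs from crop (240,365) to (365,320), with rear pad showing at (180,310). The flap height is unchanged at 30.8 mm. The press is about 9 N (about 3.5 mm of pad sink), and the front edge is at x of about 30 mm.

```bash
python3 -c "
from h import *
print(robot.hand_in())"
```

```text
the job is handed in; nothing more can be done
None
```

I slid the strip about 2 cm under the flap, square and centred with the flap still down, then pressed it flat with about 9 N so the pad sank roughly 3.5 mm (estimated from force and depth), and handed the job in still holding it; no verdict came back.

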